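# Fit the safety pin to a microscope boom bar

### The job

Put the yellow safety pin down through the cross hole at the free end of the microscope stand's bar until its flange sits fully home on the bar, with its sprung loop pointing out past the bar's end. Then push the loop down over the bar's end so that it snaps shut, and let go. Leave the red and blue pins where they are.

Things in the scene. Friction and masses are not known exactly. Their poses are not given: they have to be found in the camera images.
- yellow_pin: Loose 0.17 kg steel pin, yellow knob, upright in a grey rack 55 mm high (sockets 85 mm apart). Origin: on its axis at the flange's underside; z up. Below: shank 8 mm dia, 45 long, last 15 tapered. Above: flange 36 dia, 4 thick; knob 18 dia from z 18 to 52: grip it from above, fingers closing along the pin's x, tips no lower than z 17, clear of the loop, which points to the pin's -y.
- loop (a joint): Yellow pin's U-shaped wire loop, rad: hinge along pin x at z 9 mm, wire 5 mm, 56 wide inside, 66 outside, reach 78; yellow tab 44 wide, 58 to 78 mm from hinge. 0: open, to pin -y, 0.2 above level; grows downward; 1.5: shut, hanging 1.3 below level. Sprung over-centre, about 0.5 N at the tab: stays at 0; pushed past 0.55 (loop's end 26 mm below hinge) it snaps to 1.5 by itself.
- stand: Fixed microscope boom stand. Origin: on the bench right below the hole's axis; z up. Aluminium bar 36 wide, 20 thick, top at z 120 mm, along stand y from its free end at y -26 to a post (300 high) at y +290; barrel 225 high at x 50, y 150. Hole straight down, 20 mm dia, mouth chamfered 2 mm, between two yellow marks; free air round the bar's end. Fitted pin: origin z 120, loop to stand -y.
- red_pin: Pin of the same shape and size with a red knob and tab, in another socket of the rack; leave it alone. Origin as for the yellow pin.
- blue_pin: Pin of the same shape and size with a blue knob and tab, in another socket of the rack; leave it alone. Origin as for the yellow pin.

How it is judged:
On the way:
1. the yellow pin is home in the cross hole with its loop still open (horizontal distance between yellow_pin and stand below 0.01 m and z of yellow_pin in the frame of stand between 0.112 and 0.128 m and angle between yellow_pin's own z axis and vertical below 0.26 rad and value of joint loop below 0.6 rad), for 0.2 s.
At the end, for the whole second after the job is handed in: The yellow pin stands in the bar's cross hole (within 10 mm of its axis, its origin within 8 mm of the bar's top, tilted less than 15 degrees), its loop in line with the bar within 25 degrees and shut over the bar's end (loop angle above 1.2 rad), at rest and released (horizontal distance between yellow_pin and stand below 0.01 m and z of yellow_pin in the frame of stand between 0.112 and 0.128 m and angle between yellow_pin's own z axis and vertical below 0.26 rad and angle between the y axis of yellow_pin and the y axis of stand, either way round below 0.45 rad and value of joint loop above 1.2 rad and linear speed of yellow_pin below 0.03 m/s); the robot touches nothing.
It fails at once if the red or the blue pin is moved more than 25 mm (distance of any of red_pin, blue_pin from where it was at the start of the episode above 0.025 m).
It also fails if it takes over 45 s, if anything falls off the work surface, if the arm or the gripper's body presses on something with over 40 N, if the wrist force passes 120 N, or if a joint passes its speed limit or range.

### The arm

A 7-joint arm with a two-finger parallel gripper is mounted at the origin on the work surface. World frame = base frame: x ahead of the robot, y to its left, z up, the work surface at z = 0. Lengths are in m, angles in rad, forces in N, time in s.
With the tool pointing down it reaches from about 0.4 to 0.875 m from the base axis. Payload 4.4 kg.
Tool frame: the origin (TCP) lies at the very end of the fingers, on their centre line; the grasp point (between the pads) lies 19 mm behind it; z points along the fingers, y is the direction in which the jaws open and shut (so a half turn about z gives the same grasp; the last joint's range is limited). The gripper opens to 85 mm and grips with 20 to 120 N. Pads are 22 mm wide; open, the fingers measure 114 mm over their backs; the gripper's body (76 mm by 85 mm) begins 54 mm behind the grasp point. The pads swing forward as they close: fully open they stand 13 mm farther back than shut.
Start: joints at [-1.209, 0.628, 0.038, 1.517, -0.027, 0.996, -0.02], TCP at [0.27, 0.591, 0.231] pointing down, gripper open.
Joint ranges: [-3.06, 3.06], [-0.37, 2.12], [-1.25, 1.32], [0.18, 2.47], [-1.1, 4.24], [0.23, 1.98], [-2.94, 2.94]. Speed limits (rad/s): [2.57, 2.57, 3.14, 3.14, 3.14, 3.14, 3.14].

### API

Orientations are given as a rotation vector (axis times angle).
In Python, from bench import manip gives the robot as it stands.
- The arm moves only by the tool carry_out, never from a script. Its arguments are lists of equal length, an entry for each row: "delta_pos": the shift along the world's x, y, z in m, a list of three; "twist": the turn about the world's z in rad. In form: {"delta_pos": [[tx, ty, tz], ...], "twist": [twist, ...]}. A call has 1 to 5 rows; each row is the pose to reach, as a shift and turn from the pose measured when the call began; what a row does not reach only later rows make up. A row lasts 1/8 s, in which the tool goes at most 62.5 mm and 10.7 degrees, less where a joint would pass 70% of its speed; a pose out of reach is approached as far as the arm can. A call with a gripper value outside its range is refused whole. "grip" is the opening, from 0 (shut) to 1 (fully open), set as the call begins (left out, the last holds). The fingers move at their own pace and stop on an object; the grip force is fixed at half the most. Time passes only in rows, so rows that repeat a pose let the fingers close. It gives the time, the measured TCP pose, the force and the opening at its end, in the units of the state.
- manip.get_obs(): the state, without advancing time (a new reading comes with each control period).
- manip.read_camera(name): name is "scene" or "top"; returns a dict with "color" (400x640x3 uint8, red, green, blue), "range_z" (400x640 float32, m along the optical axis (not along the pixel's ray), 0 where there is no reading), "intrinsics" (3x3 intrinsics, pixels), "T" (4x4, takes a point from camera to world coordinates). Camera axes: x right, y up, looking along -z (the intrinsics and any distortion apply to the point x, -y, -z); pixel columns grow to the right and rows downward; lengths in m; the calibration is good to about 2 mm. A picture is of the moment at which its call begins.
- manip.hand_in(): hands the job in, once; it reports no verdict.
The state is a dict: "t": time; "joint_pos": joint angles; "joint_velocities": joint speeds; "joint_torque": joint torques, N m; "position": TCP position; "tcp_rot": TCP orientation; "contact_force": force on the tool from outside, world axes, zero at the start; "ft_torque": the same for the moment, N m; "grip_width": finger opening in m.
Only numpy, scipy, OpenCV 4.12 (cv2) and the standard library are available. Lean on these libraries where they do the work, as an engineer would, in place of code of your own. Each camera call takes 0.05 s, during which the arm holds its last target. There are 200 camera calls.

## Working session

There is one attempt and no reset: what is moved stays moved. The work goes in short steps, Python scripts to look and compute and a tool call to move; the robot and the scene stay as the last step left them, time stands still between calls to the robot, and variables do not carry over. Pictures are saved under pics/ and viewed, about 8 in all and at most 12, crops included, and the job is handed in when it is done.

Besides the shell and the picture viewer there is one more tool, called after "Call:" as a command line: name --pt "numbers of a row" for each row, then --argument value for the rest. carry_out: Moves the arm, as the interface text tells. Its arguments: {"type":"object","properties":{"delta_pos":{"type":"array"},"twist":{"type":"array"},"grip":{"type":"number"}},"required":["delta_pos","twist"]}

```bash
mkdir -p pics; cat > h.py <<'E'
import numpy as np, cv2
from bench import manip
def cam(n):
    c=manip.read_camera(n); return c['color'],c['range_z'],np.array(c['intrinsics']),np.array(c['T'])
def pts(rz,K,T):
    v,u=np.mgrid[0:rz.shape[0],0:rz.shape[1]]
    P=np.stack([(u-K[0,2])/K[0,0]*rz,-(v-K[1,2])/K[1,1]*rz,-rz],-1)
    return P@T[:3,:3].T+T[:3,3]
def ray(u,v,K,T,z):
    d=T[:3,:3]@np.array([(u-K[0,2])/K[0,0],-(v-K[1,2])/K[1,1],-1]);o=T[:3,3]
    return o+d*(z-o[2])/d[2]
def save(n,im): cv2.imwrite('pics/'+n,im[...,::-1])
E
python3 - <<'E'
from h import *
for n in('scene','top'):
    c,r,K,T=cam(n); save(n+'1.png',c); np.savez(n+'1.npz',c=c,r=r,K=K,T=T); print(n,K.round(1).tolist(),T.round(3).tolist())
print(manip.get_obs())
E
```

```text
scene [[368.7, 0.0, 313.9], [0.0, 368.7, 197.7], [0.0, 0.0, 1.0]] [[-0.45, -0.714, 0.535, 0.937], [0.893, -0.37, 0.257, 0.123], [0.014, 0.594, 0.804, 0.667], [0.0, 0.0, 0.0, 1.0]]
top [[434.8, 0.0, 314.1], [0.0, 434.8, 199.9], [0.0, 0.0, 1.0]] [[-0.02, 0.998, -0.062, 0.495], [-1.0, -0.021, -0.01, -0.031], [-0.011, 0.062, 0.998, 0.869], [0.0, 0.0, 0.0, 1.0]]
{'t': 0.1, 'joint_pos': array([-1.20879363,  0.62922139,  0.03843945,  1.51825032, -0.02698752,
        0.99630574, -0.01997806]), 'joint_velocities': array([ 1.16965103e-03, -1.29090508e-03,  1.31666537e-03, -1.90551848e-03,
       -3.49358167e-04,  3.72551364e-05,  4.93403721e-04]), 'joint_torque': array([ 2.54273851e-03, -5.64515269e+01,  1.23009659e+00, -1.93966573e+01,
        1.12138357e-02,  5.57741660e-03, -1.07240177e-05]), 'position': array([0.26941141, 0.59093476, 0.2305075 ]), 'tcp_rot': array([-6.66756189e-01, -3.06968173e+00,  2.56573373e-03]), 'contact_force': array([ 0.2978675 , -0.62486322, -0.75262598]), 'ft_torque': array([ 0.02554982,  0.01319014, -0.00599414]), 'grip_width': 0.08573476954512418}
```

View pics/scene1.png

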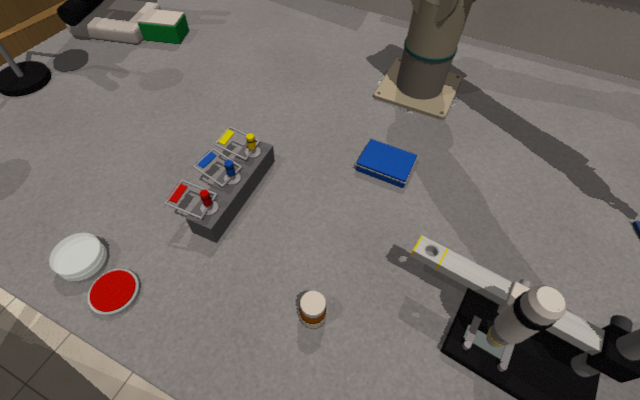

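View pics/top1.png

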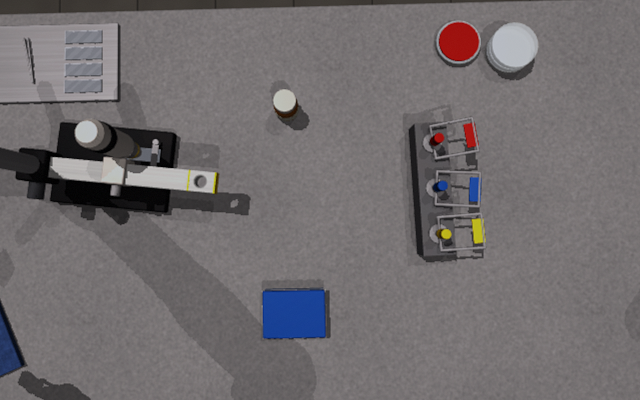

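The scene view shows the yellow knob at (251,143) and the bar hole at (431,250). In the top view the knob is at (446,234), its tab at (477,231) and the hole at (201,181). Both the loop and the bar end point to about world -y.

```bash
python3 - <<'E'
from h import *
def tri(a,b):
    o=[];d=[]
    for n,(u,v) in(('scene',a),('top',b)):
        f=np.load(n+'1.npz');K,T=f['K'],f['T'];o.append(T[:3,3]);x=T[:3,:3]@np.array([(u-K[0,2])/K[0,0],-(v-K[1,2])/K[1,1],-1]);d.append(x/np.linalg.norm(x))
    s=np.linalg.lstsq(np.stack([d[0],-d[1]],1),o[1]-o[0],rcond=None)[0]
    p,q=o[0]+s[0]*d[0],o[1]+s[1]*d[1];return (p+q)/2,np.linalg.norm(p-q)
B={}
for n in('scene','top'):
    f=np.load(n+'1.npz');c=f['c'];P=pts(f['r'],f['K'],f['T']);h=cv2.cvtColor(c,cv2.COLOR_RGB2HSV)
    m=cv2.inRange(h,(22,170,90),(34,255,255));k,l,s,ce=cv2.connectedComponentsWithStats(m)
    for i in range(1,k):
        if s[i,4]<12: continue
        p=P[l==i]; p=p[p[:,2]>0.02]
        print(n,ce[i].round(1),s[i],'med',np.median(p,0).round(4),'zmax',np.percentile(p[:,2],95).round(4), [x.round(1).tolist() if hasattr(x,'round') else np.round(x,1) for x in cv2.minAreaRect(np.argwhere(l==i)[:,::-1].astype(np.float32))])
f=np.load('top1.npz');P=pts(f['r'],f['K'],f['T'])
# flange/bar from top depth
w=P[140:225,60:230];m=(abs(w[...,2]-.12)<.006)
print('bar z',np.median(w[m][:,2]));q=w[m]
# bar: PCA on mid-edges per y slice
ys=[];
for y in np.arange(q[:,1].min()+.006,q[:,1].max(),.008):
    s=q[abs(q[:,1]-y)<.004]
    print(np.round(y,3),s[:,0].min().round(4),s[:,0].max().round(4),end='; ')
c=np.concatenate([cv2.resize(f['c'][150:215,150:260],None,fx=5,fy=5,interpolation=2),cv2.resize(f['c'][195:260,400:510],None,fx=5,fy=5,interpolation=2)],0)
save('crop1.png',c[:600]); save('crop1.png',cv2.resize(c,(508,600)))
save('crop1.png',np.concatenate([cv2.resize(f['c'][155:210,150:230],(800,550))[:, :400*2]],0)); 
for a,b in(((431,250),(201,181)),): print('hole',tri(a,b), 'plane .12',ray(*b,f['K'],f['T'],.12))
E
```

```text
scene [226.  136.9] [219 130  15  15 107] med [ 0.4841 -0.3171  0.0797] zmax 0.0816 [array([226. , 136.9]), array([ 6.4, 16.7]), np.float64(38.7)]
scene [249.8 137.1] [246 133   8   9  53] med [ 0.4817 -0.2519  0.1066] zmax 0.1092 [array([249.9, 137.1]), array([7.6, 7.3]), np.float64(71.6)]
scene [251.1 145.4] [248 142   7   8  43] med [ 0.4859 -0.2483  0.0846] zmax 0.0939 [array([251. , 145.5]), array([7., 6.]), np.float64(90.0)]
scene [416.1 245.2] [411 236  11  20  24] med [0.5835 0.1462 0.1212] zmax 0.1223 [array([415.9, 245.4]), array([ 1. , 21.5]), np.float64(29.7)]
scene [441.8 258.4] [436 248  12  22  32] med [0.5871 0.1917 0.1211] zmax 0.1226 [array([441.7, 258.6]), array([ 1.3, 23.7]), np.float64(27.8)]
scene [497.5 343.5] [493 341  11   5  15] med [0.6622 0.3146 0.073 ] zmax 0.0758 [array([497.8, 343.6]), array([10.8,  1.6]), np.float64(24.0)]
top [214.4 183.1] [213 173   4  21  40] med [0.5753 0.1485 0.121 ] zmax 0.1229 [array([214.3, 183. ]), array([ 1.8, 20.2]), np.float64(6.3)]
top [476.7 230.5] [472 219  11  24 212] med [ 0.482  -0.3157  0.0788] zmax 0.0815 [array([47
[... 360 characters left out ...]
6001; 0.207 0.5653 0.6002; 0.215 0.5659 0.6024; 0.223 0.5674 0.6025; 0.231 0.5676 0.6044; 0.239 0.5694 0.6046; 0.247 0.5697 0.6047; 0.255 0.5704 0.6069; 0.263 0.5716 0.607; 0.271 0.5724 0.609; 0.279 0.5738 0.6092; 0.287 0.5743 0.6111; 0.295 0.5759 0.6542; 0.303 0.5762 0.6322; 0.311 0.576 0.6256; 0.319 0.5579 0.5771; 0.327 0.5595 0.6251; 0.335 0.5615 0.6251; 0.343 0.5799 0.6174; 0.351 0.5822 0.6176; 0.359 0.5825 0.6195; 0.367 0.5842 0.6196; 0.375 0.5845 0.6198; 0.383 0.5855 0.6217; 0.391 0.5866 0.6221; 0.399 0.5875 0.6236; 0.407 0.5887 0.6244; 0.415 0.5894 0.6259; hole (array([0.57877815, 0.17169228, 0.11927265]), np.float64(0.0004540908387445445)) plane .12 [0.57865182 0.17172422 0.12      ]
```

View pics/crop1.png

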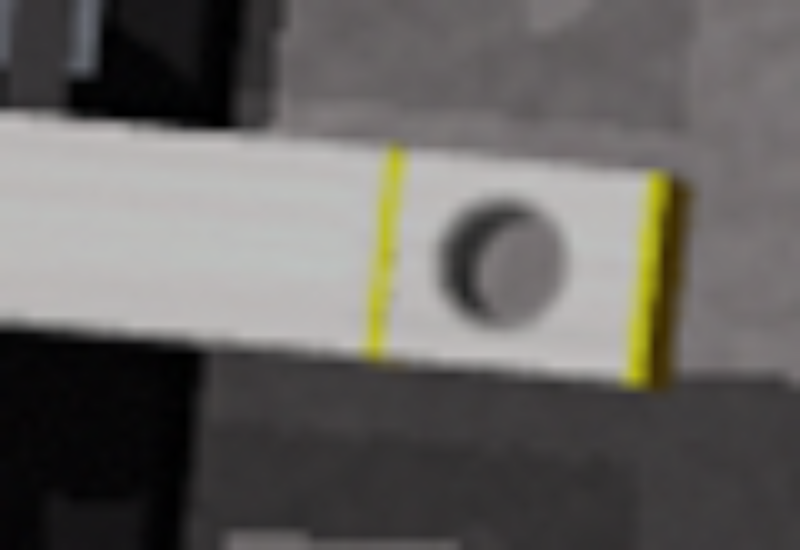

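The hole is at about (0.579, 0.173, 0.120), with stand yaw about -0.118. The crop shows the hole centre 26 mm from the bar's end, which matches the text. The yellow pin's knob is at about (0.479, -0.251), top at 0.107, yaw about +0.06. Moving now.

Call:
carry_out --pt "0.018 -0.058 0" --pt "0.036 -0.116 0" --pt "0.054 -0.174 0" --pt "0.072 -0.232 0" --pt "0.09 -0.29 0" --twist '[-0.1,-0.2,-0.3,-0.4,-0.5]' --grip 0.6

```text
t: 0.72
position: [0.3597, 0.2989, 0.2304]
tcp_rot: [-1.41, -2.807, 0.002]
contact_force: [0.9, -0.3, -0.1]
grip_width: 0.0512
```

```bash
python3 - <<'E'
from h import *
f=np.load('top1.npz');c,K,T=f['c'],f['K'],f['T'];g=np.load('scene1.npz')
print('knob top',ray(445.5,233.6,K,T,.107).round(4),ray(249.8,137.1,g['K'],g['T'],.107).round(4),'tab',ray(476.7,230.5,K,T,.0785).round(4),ray(226,136.9,g['K'],g['T'],.0785).round(4))
save('crop2.png',np.hstack([cv2.resize(c[205:260,420:500],(640,440)),]))
E
```

```text
knob top [ 0.479  -0.2512  0.107 ] [ 0.4828 -0.2513  0.107 ] tab [ 0.4828 -0.3158  0.0785] [ 0.4839 -0.3179  0.0785]
```

View pics/crop2.png

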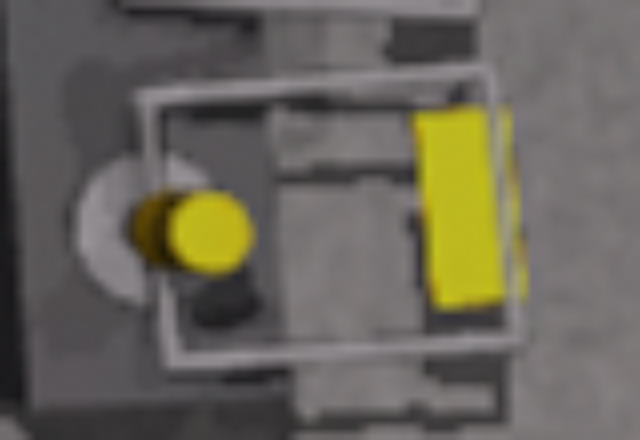

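The loop wires give a pin yaw of about +0.08, with the knob at crop (210,232) and the flange at (150,228).

Call:
carry_out --pt "0.014 -0.058 0" --pt "0.028 -0.116 0" --pt "0.042 -0.174 0" --pt "0.056 -0.232 0" --pt "0.07 -0.29 0" --twist '[-0.06,-0.12,-0.18,-0.24,-0.3]'

```text
t: 1.35
position: [0.4299, 0.0072, 0.2305]
tcp_rot: [-1.815, -2.563, 0.002]
contact_force: [1.4, 0.2, 1.2]
grip_width: 0.0511
```

Call:
carry_out --pt "0.01 -0.055 0" --pt "0.02 -0.11 0" --pt "0.03 -0.165 0" --pt "0.04 -0.22 -0.01" --pt "0.05 -0.26 -0.03" --twist '[-0.06,-0.12,-0.18,-0.24,-0.26]'

```text
t: 1.98
position: [0.4802, -0.2558, 0.2005]
tcp_rot: [2.135, 2.303, -0.002]
contact_force: [-0.1, 0.7, -0.1]
grip_width: 0.0512
```

Call:
carry_out --pt "0 0.005 -0.04" --pt "0 0.005 -0.08" --pt "0 0.005 -0.08" --twist '[0,0,0]'

```text
t: 2.35
position: [0.4779, -0.2496, 0.118]
tcp_rot: [-2.133, -2.299, 0.005]
contact_force: [-1.1, 0.5, -0.0]
grip_width: 0.051
```

```bash
python3 - <<'E'
from h import *
a=cam('scene')[0][90:200,190:310];b=cam('top')[0][180:290,390:510]
save('v5.png',np.hstack([cv2.resize(x,(400,366)) for x in(a,b)]))
E
```

```text
(no output)
```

View pics/v5.png

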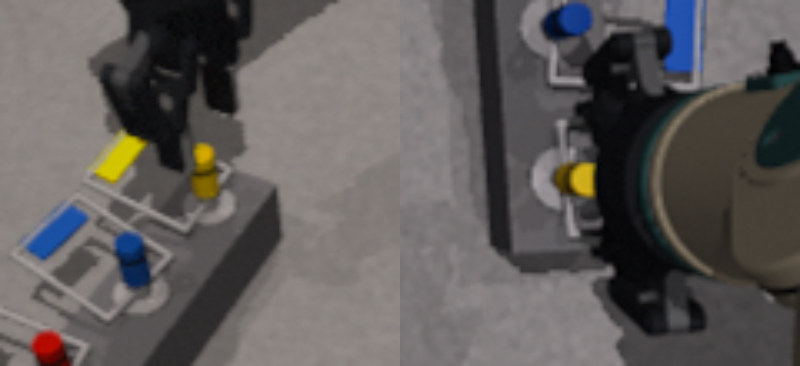

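The crop shows the open fingers straddling the yellow knob from above. The finger tips in the scene crop are at (175,165) and (230,110), with the knob between them at (205,150). The fingers are also clear of blue. Descending and gripping.

Call:
carry_out --pt "0.002 -0.001 -0.02" --pt "0.002 -0.001 -0.042" --pt "0.002 -0.001 -0.042" --twist '[0,0,0]'

```text
t: 2.82
position: [0.4828, -0.2521, 0.0799]
tcp_rot: [2.135, 2.302, -0.001]
contact_force: [-1.5, 0.4, -0.4]
grip_width: 0.0514
```

Call:
carry_out --pt "0 0 0" --pt "0 0 0" --pt "0 0 0" --pt "0 0 0" --pt "0 0 0" --twist '[0,0,0,0,0]' --grip 0

```text
t: 3.45
position: [0.4816, -0.2526, 0.0812]
tcp_rot: [2.136, 2.302, -0.003]
contact_force: [-4.4, 0.7, 7.4]
grip_width: 0.0162
```

Call:
carry_out --pt "0 0 0.02" --pt "0 0 0.05" --pt "0 0 0.09" --pt "0 0 0.13" --pt "0 0 0.13" --twist '[0,0,0,0,0]'

```text
t: 4.08
position: [0.4836, -0.2538, 0.2147]
tcp_rot: [2.131, 2.297, 0.001]
contact_force: [-0.4, 0.8, -1.7]
grip_width: 0.0161
```

```bash
python3 - <<'E'
from h import *
a=cam('scene')[0][20:200,160:340]
c,r,K,T=cam('top');b=c[160:290,390:540]
save('v6.png',np.hstack([cv2.resize(a,(400,400)),cv2.resize(b,(400,400))]))
E
```

```text
(no output)
```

View pics/v6.png

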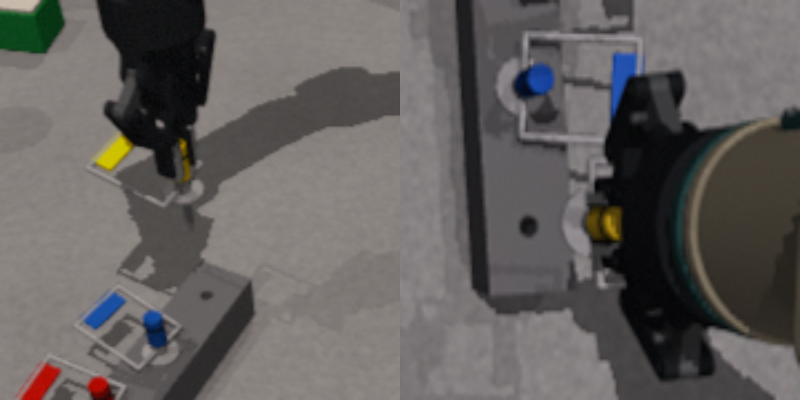

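The yellow pin is held upright and its loop is still open (scene crop: knob at (183,160), tab at (112,152)). The red and blue pins are undisturbed. Moving it over the hole.

Call:
carry_out --pt "0.01 0.045 0" --pt "0.022 0.1 0" --pt "0.035 0.155 0" --pt "0.047 0.21 0" --pt "0.056 0.25 0" --twist '[-0.03,-0.06,-0.09,-0.12,-0.15]'

```text
t: 4.8
position: [0.5366, 0.0011, 0.2097]
tcp_rot: [-2.3, -2.138, 0.005]
contact_force: [1.0, -1.8, -1.1]
grip_width: 0.0161
```

Call:
carry_out --pt "0.01 0.045 0" --pt "0.022 0.1 0" --pt "0.033 0.155 0" --pt "0.04 0.177 0" --pt "0.04 0.177 0" --twist '[-0.02,-0.04,-0.05,-0.05,-0.05]'

```text
t: 5.42
position: [0.5758, 0.1797, 0.2079]
tcp_rot: [-2.349, -2.083, 0.009]
contact_force: [-0.2, -1.2, -1.2]
grip_width: 0.0162
```

```bash
python3 - <<'E'
from h import *
print(manip.get_obs()['position'],manip.get_obs()['tcp_rot'])
for n,bx in(('scene',(120,300,330,530)),('top',(120,250,120,310))):
    c,r,K,T=cam(n);np.savez(n+'2.npz',c=c,r=r,K=K,T=T)
    y0,y1,x0,x1=bx
    save('v7%s.png'%n,cv2.resize(c[y0:y1,x0:x1],None,fx=4 if n=='top' else 3.2,fy=4 if n=='top' else 3.2))
a=cv2.imread('pics/v7scene.png');b=cv2.imread('pics/v7top.png')
s=lambda i:cv2.resize(i,(400,int(i.shape[0]*400/i.shape[1])))
a,b=a,b; h=300
a=cv2.resize(a,(640,576));cv2.imwrite('pics/v7.png',a)
E
```

```text
[0.57580988 0.17970876 0.20793532] [-2.3486509  -2.08283666  0.00861503]
```

View pics/v7.png

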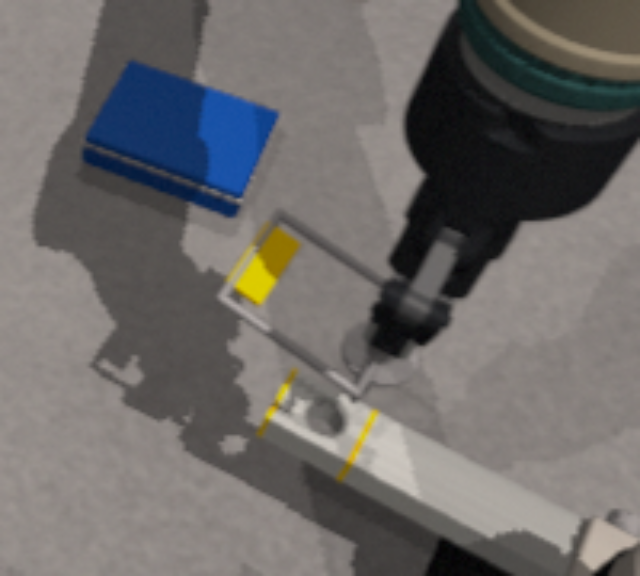

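View pics/v7top.png

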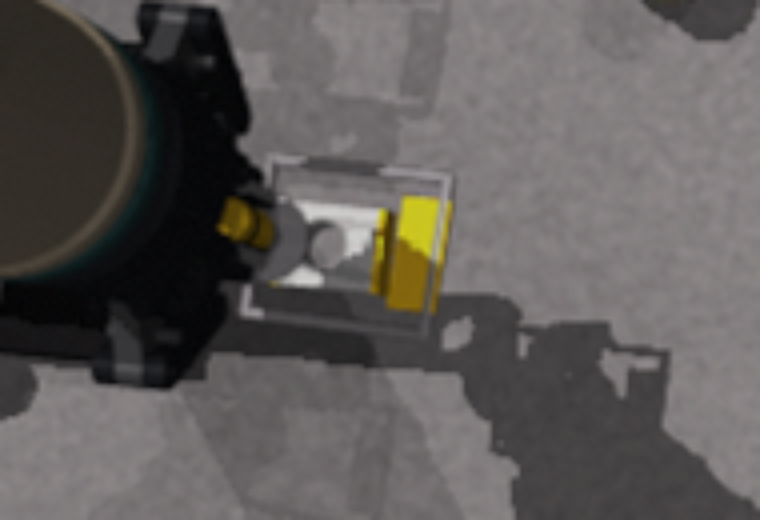

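The scene crop shows the pin over the bar with its loop open and the hole at (325,418). The top crop shows the hinge corners at (272,160) and (245,315), the outer corners at (452,178) and (428,333), and the hole at (327,243). I'll turn these into positions.

```bash
python3 - <<'E'
from h import *
f=np.load('top2.npz');K,T=f['K'],f['T'];g=np.load('scene2.npz')
z=.1915
R=lambda p,z,f=f:ray(120+p[0]/4-.4,120+p[1]/4-.4,K,T,z)
S=lambda p,z:ray(330+p[0]/3.2-.35,120+p[1]/3.2-.35,g['K'],g['T'],z)
a,b,c,d=[R(p,h) for p,h in(((272,160),z),((245,315),z),((452,178),z+.0155),((428,333),z+.0155))]
print('hinge mid',(a+b)/2,'w',np.linalg.norm(a-b),'yaw',np.arctan2((a-b)[1],(a-b)[0]))
e=(c+d)/2;v=(a+b)/2-e;print('end yaw',np.arctan2((c-d)[1],(c-d)[0]),'w',np.linalg.norm(c-d),'len yaw',np.arctan2(-v[0],v[1]),np.linalg.norm(v[:2]))
print('side yaws',[np.arctan2(-(p-q)[0],(p-q)[1]) for p,q in((a,c),(b,d))])
print('hole again',R((327,243),.12),'scene',S((325,418),.12),'flange scene',S((383,350),.1865),'top',R((256,240),.1865))
print('scene loop near hinge corner',S((357,393),z),a, 'outer',S((222,296),z+.0155),c,S((280,213),z+.0155),d)
P=pts(f['r'],K,T)
for p in((272,160),(245,315),(452,178),(428,333)):
    w=P[int(120+p[1]/4)-2:int(120+p[1]/4)+3,int(120+p[0]/4)-2:int(120+p[0]/4)+3]; q=w[w[...,2]>.15]; q=q[q[:,2]<.23];print(p,np.median(q,0).round(4) if len(q) else None)
w=P[165:200,150:200].reshape(-1,3);q=w[abs(w[:,2]-.187)<.012];print('flange pts',len(q),q.min(0),q.max(0),np.median(q[:,2]))
E
```

```text
hinge mid [0.57453535 0.17872885 0.1915    ] w 0.06187100233594141 yaw -0.17449231616607033
end yaw -0.16182526058172958 w 0.06019495015376542 len yaw -0.13653286336633216 0.07520973636616489
side yaws [np.float64(-0.14756719693772374), np.float64(-0.12561900261110429)]
hole again [0.57977189 0.17111058 0.12      ] scene [0.57968307 0.17187333 0.12      ] flange scene [0.57431585 0.18044347 0.1865    ] top [0.5740656  0.18128711 0.1865    ]
scene loop near hinge corner [0.60675203 0.17502791 0.1915    ] [0.60500109 0.17335819 0.1915    ] outer [0.59521426 0.10219024 0.207     ] [0.59400287 0.09936972 0.207     ] [0.53403773 0.11158399 0.207     ] [0.53459437 0.10906832 0.207     ]
(272, 160) [0.6042 0.172  0.193 ]
(245, 315) [0.5458 0.1809 0.1958]
(452, 178) [0.5938 0.1002 0.2072]
(428, 333) [0.5357 0.1092 0.2099]
flange pts 245 [0.54195783 0.15363851 0.18345689] [0.59647637 0.18439188 0.19889009] 0.18784496890540936
```

Call:
carry_out --pt "0.005 -0.007 0" --pt "0.005 -0.007 0" --pt "0.005 -0.007 0" --twist '[0.03,0.03,0.03]'

```text
t: 5.9
position: [0.5811, 0.1677, 0.209]
tcp_rot: [-2.326, -2.111, 0.009]
contact_force: [-0.4, 0.0, -1.9]
grip_width: 0.0158
```

Call:
carry_out --pt "0 0 -0.015" --pt "0 0 -0.03" --pt "0 0 -0.04" --pt "0 0 -0.04" --twist '[0,0,0,0]'

```text
t: 6.4
position: [0.5802, 0.1677, 0.1676]
tcp_rot: [-2.325, -2.11, 0.013]
contact_force: [0.3, 0.3, -2.5]
grip_width: 0.016
```

Call:
carry_out --pt "0 0.004 0" --pt "0 0.005 -0.005" --pt "0 0.005 -0.012" --pt "0 0.005 -0.017" --pt "0 0.005 -0.017" --twist '[0,0,0,0,0]'

```text
t: 7.02
position: [0.5799, 0.1725, 0.15]
tcp_rot: [-2.325, -2.11, 0.015]
contact_force: [-0.3, -0.4, -1.5]
grip_width: 0.0164
```

Call:
carry_out --pt "0 0 -0.003" --pt "0 0 -0.005" --pt "0 0 -0.007" --pt "0 0 -0.007" --twist '[0,0,0,0]'

```text
t: 7.52
position: [0.5801, 0.1726, 0.1461]
tcp_rot: [-2.325, -2.109, 0.012]
contact_force: [-6.3, -1.2, 20.4]
grip_width: 0.0159
```

```bash
python3 - <<'E'
from h import *
print(manip.get_obs()['contact_force'],manip.get_obs()['position'])
for n in('scene','top'):
    c,r,K,T=cam(n);np.savez(n+'3.npz',c=c,r=r,K=K,T=T)
    if n=='scene': a=c[190:290,370:490]
    else: b=c[140:240,150:270]
save('v9.png',np.hstack([cv2.resize(x,(400,333)) for x in (a,b)]))
P=pts(r,K,T);w=P[165:200,150:270].reshape(-1,3);q=w[(w[:,2]>.1215)&(w[:,2]<.16)];print(len(q),np.histogram(q[:,2],bins=np.arange(.121,.161,.003)))
E
```

```text
[-6.32679434 -1.20922934 20.36733361] [0.58006706 0.17256241 0.14613661]
701 (array([ 83,  88,  16,  26,  28,  31,  31, 138, 195,  30,  11,  11,  13]), array([0.121, 0.124, 0.127, 0.13 , 0.133, 0.136, 0.139, 0.142, 0.145,
       0.148, 0.151, 0.154, 0.157, 0.16 ]))
```

View pics/v9.png

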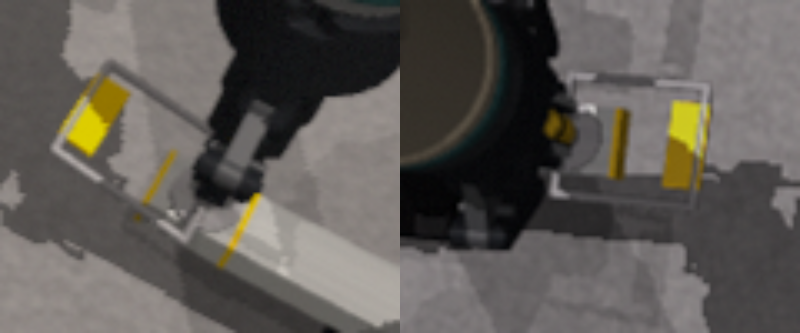

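The pin is home: 20 N of contact at TCP z 0.146, loop open, centred over the bar and overhanging its end. I'll release it and retreat upward.

Call:
carry_out --pt "0 0 0.004" --pt "0 0 0.004" --pt "0 0 0.004" --twist '[0,0,0]' --grip 0.5

```text
t: 8.0
position: [0.58, 0.1725, 0.1499]
tcp_rot: [-2.325, -2.109, 0.012]
contact_force: [0.2, 0.2, 1.2]
grip_width: 0.0429
```

Call:
carry_out --pt "0 0 0.01" --pt "0 0 0.03" --pt "0 0 0.06" --pt "0 0 0.1" --pt "0 -0.03 0.1" --twist '[0,0,0,0,0]'

```text
t: 8.62
position: [0.5821, 0.1453, 0.2532]
tcp_rot: [-2.321, -2.116, 0.001]
contact_force: [-0.4, -1.2, -0.4]
grip_width: 0.0424
```

Call:
carry_out --pt "0 -0.04 0" --pt "0 -0.1 0" --pt "0 -0.15 0" --pt "0 -0.2 0" --pt "0 -0.2 0" --twist '[0,0,0,0,0]' --grip 0

```text
t: 9.25
position: [0.5816, -0.0609, 0.2542]
tcp_rot: [2.329, 2.105, -0.004]
contact_force: [-0.2, 0.5, -0.0]
grip_width: -0.0001
```

```bash
python3 - <<'E'
from h import *
I=[]
for n in('scene','top'):
    c,r,K,T=cam(n);P=pts(r,K,T);h=cv2.cvtColor(c,cv2.COLOR_RGB2HSV)
    m=cv2.inRange(h,(22,150,70),(34,255,255));k,l,s,ce=cv2.connectedComponentsWithStats(m)
    for i in range(1,k):
        if s[i,4]<15: continue
        p=P[l==i];q=np.median(p,0);print(n,ce[i].round(1),s[i,2:],q.round(4),'zmax',np.percentile(p[:,2],90).round(4),'ray.1425',ray(*ce[i],K,T,.1425).round(4),'ray .172',ray(*ce[i],K,T,.172).round(4))
    I.append(c[190:290,370:490] if n=='scene' else c[140:240,150:270])
save('v10.png',np.hstack([cv2.resize(x,(400,333)) for x in I]))
E
```

```text
scene [399.3 224.4] [ 18  23 201] [0.5721 0.108  0.1446] zmax 0.1463 ray.1425 [0.571  0.1079 0.1425] ray .172 [0.5916 0.1087 0.172 ]
scene [437.5 239.2] [ 16  20 192] [0.5858 0.1712 0.1689] zmax 0.1734 ray.1425 [0.5696 0.1733 0.1425] ray .172 [0.5902 0.1704 0.172 ]
scene [417.2 243.2] [10 15 31] [0.5783 0.1467 0.1209] zmax 0.122 ray.1425 [0.5922 0.1458 0.1425] ray .172 [0.6116 0.1445 0.172 ]
scene [441.4 258.8] [13 22 39] [0.5873 0.1913 0.1208] zmax 0.1221 ray.1425 [0.6019 0.1886 0.1425] ray .172 [0.6207 0.1849 0.172 ]
scene [493.7 339.2] [15 17 32] [0.6605 0.3063 0.0743] zmax 0.0769 ray.1425 [0.6905 0.2865 0.1425] ray .172 [0.7043 0.2773 0.172 ]
top [191.  178.1] [ 10  21 101] [0.5781 0.1737 0.1724] zmax 0.1738 ray.1425 [0.5814 0.1825 0.1425] ray .172 [0.5779 0.1738 0.172 ]
top [232.2 174.2] [ 4  9 21] [0.5852 0.1112 0.1441] zmax 0.6792 ray.1425 [0.5865 0.1129 0.1425] ray .172 [0.5828 0.107  0.172 ]
top [214.5 182.3] [ 4 21 44] [0.5755 0.148  0.1211] zmax 0.123 ray.1425 [0.5734 0.1429 0.1425] ray .172 [0.5702 0.1358 0.172 ]
```

View pics/v10.png

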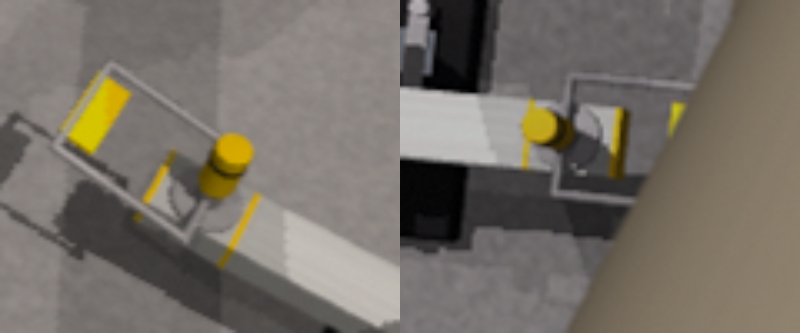

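The pin is seated: the knob top is at z 0.172, as expected. The loop is open with the tab at about (0.572, 0.108, 0.1445). Positioning the shut fingers over the tab, then pushing down.

Call:
carry_out --pt "-0.002 0.045 0" --pt "-0.006 0.1 0" --pt "-0.01 0.15 -0.02" --pt "-0.0105 0.166 -0.05" --pt "-0.0105 0.166 -0.07" --twist '[0,0,0,0,0]'

```text
t: 9.98
position: [0.5703, 0.1163, 0.182]
tcp_rot: [-2.312, -2.121, 0.001]
contact_force: [0.3, -0.9, 0.1]
grip_width: -0.0005
```

Call:
carry_out --pt "0 0 -0.01" --pt "0 0 -0.02" --pt "0 0 -0.03" --pt "0 0 -0.035" --pt "0 0 -0.035" --twist '[0,0,0,0,0]'

```text
t: 10.6
position: [0.5703, 0.116, 0.1469]
tcp_rot: [-2.313, -2.12, 0.001]
contact_force: [0.7, -0.3, 0.5]
grip_width: 0.0004
```

Call:
carry_out --pt "0 0 0.008" --pt "0 -0.01 0.008" --pt "0.001 -0.011 0" --pt "0.001 -0.011 -0.005" --pt "0.001 -0.011 -0.01" --twist '[0,0,0,0,0]'

```text
t: 11.22
position: [0.5711, 0.1051, 0.1362]
tcp_rot: [-2.312, -2.12, 0.002]
contact_force: [0.2, -0.0, 0.1]
grip_width: 0.0
```

Call:
carry_out --pt "0 0 -0.005" --pt "0 0 -0.01" --pt "0 0 -0.016" --pt "0 0 -0.022" --pt "0 0 -0.028" --twist '[0,0,0,0,0]'

```text
t: 11.85
position: [0.571, 0.1051, 0.1078]
tcp_rot: [-2.312, -2.12, 0.002]
contact_force: [-0.2, -0.6, 0.4]
grip_width: 0.0002
```

Call:
carry_out --pt "0 0 -0.006" --pt "0 0 -0.012" --pt "0 0 -0.017" --pt "0 0 -0.017" --pt "0 0 -0.017" --twist '[0,0,0,0,0]'

```text
t: 12.48
position: [0.5712, 0.1051, 0.0909]
tcp_rot: [-2.312, -2.12, 0.002]
contact_force: [0.2, 0.4, 0.1]
grip_width: -0.0001
```

```bash
python3 - <<'E'
from h import *
c=cam('scene')[0][170:310,350:510]
save('v11.png',cv2.resize(c,(640,560)))
E
```

```text
(no output)
```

View pics/v11.png

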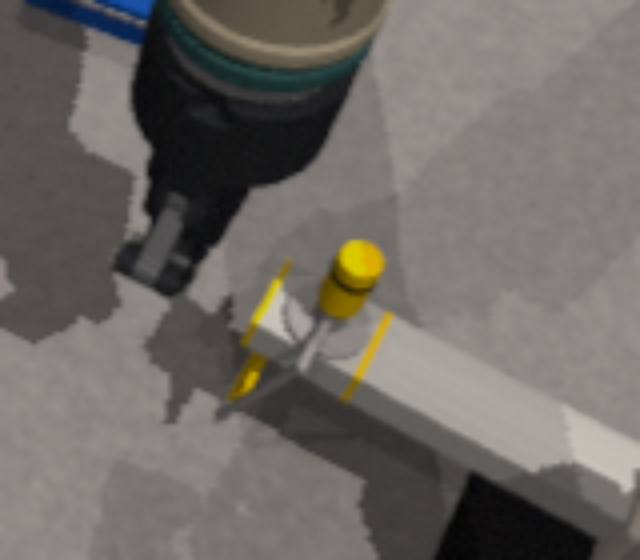

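The loop has snapped shut over the bar's end: the side wire runs down beside the bar and the tab is below it at (245,375). The pin is upright. Retreating clear.

Call:
carry_out --pt "0 -0.005 0.03" --pt "0 -0.01 0.07" --pt "0 -0.02 0.12" --pt "0 -0.06 0.15" --pt "-0.03 -0.1 0.15" --twist '[0,0,0,0,0]'

```text
t: 13.15
position: [0.5444, 0.0037, 0.2439]
tcp_rot: [2.313, 2.123, 0.008]
contact_force: [0.3, -1.3, -0.2]
grip_width: 0.0004
```

Call:
carry_out --pt "0 -0.04 0" --pt "-0.03 -0.08 0" --pt "-0.06 -0.12 0" --pt "-0.06 -0.12 0" --pt "-0.06 -0.12 0" --twist '[0,0,0,0,0]'

```text
t: 13.78
position: [0.485, -0.1158, 0.2442]
tcp_rot: [2.313, 2.123, 0.01]
contact_force: [1.0, 0.6, 0.2]
grip_width: 0.0
```

```bash
python3 - <<'E'
from h import *
for n in('scene','top'):
    c,r,K,T=cam(n);P=pts(r,K,T);h=cv2.cvtColor(c,cv2.COLOR_RGB2HSV)
    m=cv2.inRange(h,(22,150,70),(34,255,255));k,l,s,ce=cv2.connectedComponentsWithStats(m)
    for i in range(1,k):
        if s[i,4]>=12: p=P[l==i];print(n,ce[i].round(1),s[i,4],np.median(p,0).round(4))
    if n=='scene': save('v12.png',cv2.resize(c[60:320,160:520],(720,520)))
o=manip.get_obs();print(o['t'],o['contact_force'],o['position'])
E
```

```text
scene [439.3 235.6] 117 [0.5829 0.1712 0.1722]
scene [416.1 245.3] 39 [0.5828 0.1461 0.1205]
scene [434.5 244.8] 74 [0.5876 0.171  0.1503]
scene [441.4 258.8] 39 [0.5877 0.1913 0.1209]
scene [411.6 263.7] 52 [0.5899 0.1521 0.0721]
scene [493.7 339.2] 32 [0.6602 0.3068 0.0746]
top [191.1 178.1] 102 [0.5783 0.1738 0.1725]
top [216.4 184.2] 93 [0.5746 0.1511 0.0744]
13.875 [-0.52870188 -1.11202038  0.52255617] [ 0.48531565 -0.11501151  0.24394671]
```

View pics/v12.png

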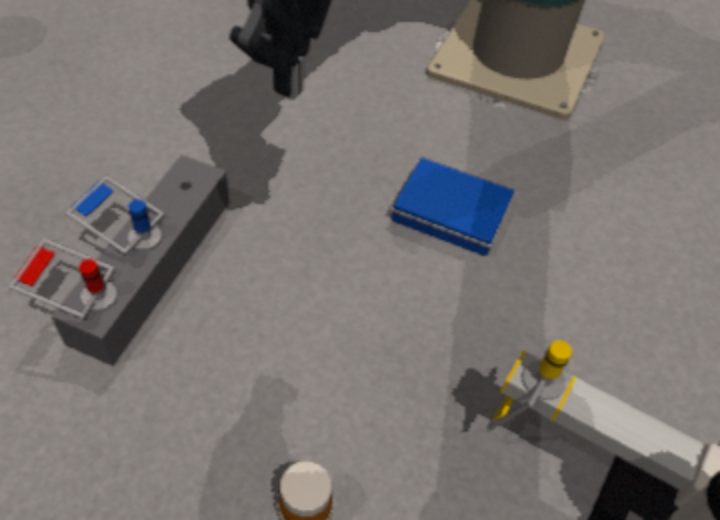

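The pin is upright, the tab now hangs at z of about 0.073 (loop angle about 1.4), and red and blue are in their sockets.

```bash
python3 -c "
from bench import manip
print(manip.hand_in())"
```

```text
the job is handed in; nothing more can be done
None
```

The yellow pin is in the bar's cross hole with its flange home, and its loop is snapped shut over the bar's end. I released it, moved the arm clear and handed in at about 13.9 s.

**Last checks**
- **Pin height and place:** the knob top is at z 0.172, as expected for a fully seated pin. It is within about 2 mm of the hole axis in the top view; the scene view's depth reads 4–5 mm off in x, still inside the 10 mm limit.
- **Seating:** the arm met about 20 N at the bottom of the insertion. The loop was still open then, and also after I let go.
- **Loop:** the tab hangs at z of about 0.073 below the bar's end, which puts the loop at roughly 1.4 rad. This is from a partly hidden tab, so it is an estimate. The limit is 1.2 rad.
- **Alignment:** before shutting, the loop was within about 0.06 rad of the bar's line. I did not measure this again afterwards.
- **Red and blue pins:** both are still in their sockets in the last picture.

**Readings that disagreed**
- The gripper read 16 mm on the 18 mm knob, but the hold was firm.
- The arm sometimes stopped 5–10 mm off its target in y. I corrected this before the final insertion and before the push on the loop.

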